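# Swap the blank for the sample cell and hold it in the light path

## Robot

A 6-joint arm with a two-finger parallel gripper is mounted at the origin on a cart in front of the work surface, level with it; the furniture and walls round the work are solid. World frame = base frame: x ahead of the robot, y to its left, z up, the work surface at z = 0. Lengths are in mm, angles in rad, forces in N, time in s.
With the tool pointing down it reaches from about 350 to 775 mm from the base axis. Payload 7.3 kg.
Tool frame: the origin (TCP) lies on the centre line of the jaws, within the pads' length; the fingertips stand finger_overhang ahead of it and the grasp point (between the pads) lies 8 mm behind it (finger_overhang is the distance from the TCP to the fingertips, in mm); z points along the fingers, y is the line along which they close (so a half turn about z gives the same grasp; the last joint's range is limited). The gripper opens to 92 mm and grips with 3 to 60 N. Pads are 19 mm wide; open, the fingers measure 130 mm over their backs; the gripper's body (75 mm by 190 mm) begins 47 mm behind the grasp point.
Start: joints at [1.05, 0.342, 1.524, -0, 1.275, -0.146], TCP at [192.182, 488.58, 237.741] pointing down, gripper open.
Joint ranges: [-2.53, 2.53], [-0.77, 2.02], [0.04, 2.7], [-1, 4.14], [0.28, 2.66], [-3.11, 3.11]. Speed limits (rad/s): [2.57, 2.57, 3.14, 3.14, 3.14, 3.14].

## Interface

Orientations are given as [roll, pitch, yaw] about the fixed x, y, z axes, in that order (R = Rz(yaw) Ry(pitch) Rx(roll)).
In Python, from plant import get_obs, capture, close_job, finger_overhang gives the robot as it stands.
- The arm moves only by the shell command python3 -m inch 'ROWS'. ROWS is JSON, one flat list of numbers, 7 for each row, row after row: the turn, a rotation vector about the tool's x, y, z scaled (see below), then the shift along the tool's x, y, z scaled (see below), then the closure, from -1 (fully open) to 1 (shut). In form: [ax, ay, az, tx, ty, tz, gripper, ax, ay, az, tx, ty, tz, gripper, ...]. A call has 1 to 10 rows; each row shifts and turns the commanded pose from where the row before left it, along the tool's axes as they then stand; what a row does not reach is not made up. The controller multiplies each number of a shift by 0.8 m and each number of a turn by 1.5 rad. A row lasts 1/12 s, in which the tool goes at most 41.7 mm and 7.16 degrees, less where a joint would pass 70% of its speed; a pose out of reach is approached as far as the arm can. A call with a number of a shift or a turn outside -1 to 1 is refused whole. A call with a gripper value outside its range is refused whole. The fingers move at their own pace and stop on an object; the grip force is fixed at half the most. Time passes only in rows, so rows that do not move let the fingers close. It gives the time, the measured TCP pose, the force, the opening and the grip force at its end, in the units of the state.
- get_obs(): the state, without advancing time (a new reading comes with each control period).
- capture(name): name is "scene" or "side" or "wrist"; returns a dict with "image" (420x560x3 uint8, red, green, blue), "mtx" (3x3 intrinsics, pixels), "pose" (4x4, takes a point from camera to world coordinates). Camera axes: x right, y up, looking along -z (the intrinsics and any distortion apply to the point x, -y, -z); pixel columns grow to the right and rows downward; lengths in mm; the calibration is good to about 2 mm. A picture is of the moment at which its call begins. There is no depth.
- close_job(): hands the job in; it is judged then, once.
The state is a dict: "time": time; "joint_positions": joint angles; "dq": joint speeds; "tau": joint torques, N m; "tool_pos": TCP position; "tcp_rot": TCP orientation; "contact_force": force on the tool from outside, world axes, zero at the start; "moment": the same for the moment, N m; "grip_width": finger opening in mm; "finger_force": force on a finger pad.
Only numpy, scipy, OpenCV 4.12 (cv2) and the standard library are available. Lean on these libraries where they do the work, as an engineer would, in place of code of your own. Each camera call takes 0.05 s, during which the arm holds its last target. There are 200 camera calls.

## Task

In the light test head, swap the blank for the sample: lift out the cell that stands there and stand it in the rack's empty nest with its tab pointing the same way as the tab of the cell already in the rack, then bring that other cell to the head with its tab towards the lamp barrel, press it down against the sprung lift until it is fully home, and finish while still holding it down there. Grip the cells only by their frosted long sides, never touch the clear end windows, keep both cells upright, set the first one down rather than dropping it, and leave the other things alone.

Things in the scene. Friction and masses are not known exactly. Their poses are not given: they have to be found in the camera images.
- blank: Glass optical cell that stands in the test head at the start, 56 x 24 x 60 mm high, 70 to 120 g. Long sides (24 mm apart): milky frosted glass. Narrow ends (56 mm apart): clear windows. Its top 8 mm is a white cap with a 12 mm wide tab jutting 10 mm out over one end. Origin at the centre of its foot; x along the cell to the tab end, y across the frosted sides, z up.
- sample: Glass optical cell that stands in the rack at the start, the same in every way as the blank; origin and axes likewise.
- blank_center (a point): Centre of the blank cell, half-way up (30 mm above its foot); axes as the cell's: x to its tab end, y across the frosted sides, z up.
- sample_center (a point): Centre of the sample cell, half-way up (30 mm above its foot); axes as the cell's: x to its tab end, y across the frosted sides, z up.
- blank_tab (a point): Middle of the tab on the blank's cap, 34 mm from the cell's centre along x and 24.5 mm above the centre.
- sample_tab (a point): Middle of the tab on the sample's cap, 34 mm from the cell's centre along x and 24.5 mm above the centre.
- head: Light test head, fixed to the bench: aluminium base 200 x 72 x 12 mm, on it a black finned lamp barrel in a clamp block at the +x end, a grey detector box at the -x end (both under 75 mm high), the cell well between. Origin at the centre of the base's underside, under the well; x along the light beam towards the lamp, z up.
- beam (a point): Point on the light beam in the middle of the well, 50 mm above the bench, axes of the head: a cell's centre lies here when home. Well: four black corner guides, 61 x 28 mm clear inside (long side along x), 76 mm high, tops flared out to 82 mm; long sides open for fingers over the middle 43 mm, down to the base. Lamp-end wall low (66 mm), the other high (79 mm): it stops a tab turned the wrong way.
- cell_lift (a joint): Travel in m of the sprung steel lift plate that carries the cell in the well: 0 raised (cell's foot 34 mm above the bench), 0.014 fully down on its stop (foot at 20 mm, cell home). It springs up when let go and carries the detector's shutter blade. It takes 2.1 N at the top and 3.8 N at the bottom to hold it down, the cell's weight (about 0.9 N) included.
- rack: Grey plastic cell rack, fixed to the bench: base 180 x 60 x 8 mm with two nests in line along its x, centres at x = -48 mm (empty) and +48 mm (sample, tab to +x). Nest: floor 8 mm above the bench, 61 x 28 mm clear inside (long side along x), corner guides 24 mm high, tops flared out to 30 mm, long sides open over the middle 43 mm. Origin at the centre of the underside.
- free_nest (a point): Where the blank's centre lies when it stands in the empty (-x) nest: 38 mm above the bench, axes of the rack.
- third_hand: Helping-hand stand with two clips on a 200 mm cross bar and a tilted lens, fixed on the bench between the head and the rack: bar 65 mm high, the lens near its far right end reaching 185 mm. Origin at the centre of its black foot. Carry the cells past or over it.
- screwdriver: Blue screwdriver, 158 mm, loose, lying on the bench: leave it alone.
- tape_roll: Black tape roll, 67 mm across, 19 mm high, loose: leave it alone.
- marker: Felt marker, 113 mm, loose, lying on the bench: leave it alone.

How it is judged:
By the outcome, as a careful person would: the job done as asked, in the order asked, and still so for the second after the job is handed in, while the arm keeps its last pose, push and grip.
It also fails if it takes over 64 s, if anything falls off the work surface, if the arm or the gripper's body presses on something with over 40 N, if the wrist force passes 120 N, or if a joint passes its speed limit or range.

## Working session

There is one attempt and no reset: what is moved stays moved. The work goes in short steps, Python scripts to look and compute and a shell command to move; the robot and the scene stay as the last step left them, time stands still between calls to the robot, and variables do not carry over. Pictures are saved under pics/ and viewed, at most 10 in all, crops included, and the job is handed in when it is done.

```bash
ls; mkdir -p pics; python3 - <<'E'
from plant import get_obs,capture,finger_overhang
import cv2,numpy as np
o=get_obs();print(o,finger_overhang)
for n in ["scene","side","wrist"]:
    c=capture(n);cv2.imwrite(f"pics/{n}0.png",c["image"][:,:,::-1]);np.savez(f"pics/{n}0.npz",**c);print(n,c["mtx"].round(1).tolist(),c["pose"].round(3).tolist(),[k for k in c])
E
```

```text
pics
{'time': 0.0, 'joint_positions': array([ 1.04999462e+00,  3.42731797e-01,  1.52499739e+00, -4.09965677e-06,
        1.27539689e+00, -1.45980414e-01]), 'dq': array([-0.00042542, -0.00011124, -0.00071883,  0.00012976, -0.00191828,
       -0.00076182]), 'tau': array([-2.07384505e-04, -4.31255150e+01, -2.44218081e+01,  7.17270887e-02,
        5.61798178e-02, -1.41523115e-04]), 'tool_pos': array([191.98486861, 488.22804071, 237.04708848]), 'tcp_rot': array([-3.14007496e+00, -2.19177929e-04,  2.76677239e+00]), 'contact_force': array([-0.42362218,  0.563828  , -0.04961481]), 'moment': array([ 0.03202745,  0.04380827, -0.02491591]), 'finger_force': 0.0, 'grip_width': 91.68911267910973} 11.0
scene [[475.0, 0.0, 286.3], [0.0, 475.0, 209.6], [0.0, 0.0, 1.0]] [[0.642, 0.607, -0.468, 56.45], [-0.766, 0.504, -0.399, -425.173], [-0.007, 0.615, 0.789, 928.56], [0.0, 0.0, 0.0, 1.0]] ['image', 'mtx', 'pose']
side [[483.1, 0.0, 282.7], [0.0, 483.1, 215.8], [0.0, 0.0, 1.0]] [[0.935, 0.178, -0.308, 276.007], [-0.356, 0.455, -0.816, -810.568], [-0.005, 0.873, 0.488, 571.43], [0.0, 0.0, 0.0, 1.0]] ['image', 'mtx', 'pose']
wrist [[320.7, 0.0, 276.5], [0.0, 320.7, 212.5], [0.0, 0.0, 1.0]] [[0.366, -0.903, -0.227, 130.934], [0.931, 0.354, 0.09, 512.177], [-0.001, -0.245, 0.97, 385.22], [0.0, 0.0, 0.0, 1.0]] ['image', 'mtx', 'pose']
```

View pics/scene0.png

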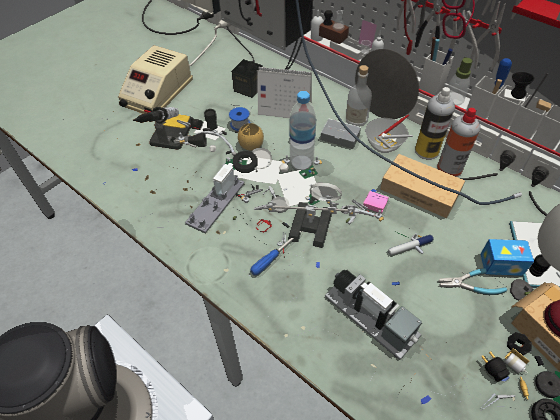

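View pics/side0.png

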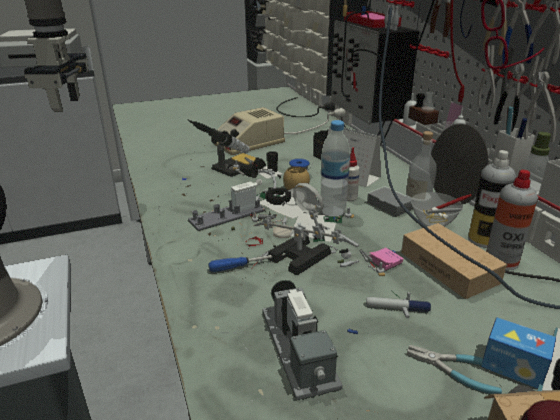

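The scene view shows the rack near (215,200) with the sample at its far end, the third hand near (315,215) and the head near (375,315). In the side view the rack is near (230,205) and the head near (300,335). I'll enlarge these areas.

```bash
python3 - <<'E'
import cv2,numpy as np
def crop(n,x,y,w=100,h=75,s=4):
    im=cv2.imread(f"pics/{n}0.png")[y:y+h,x:x+w]
    im=cv2.resize(im,None,fx=s,fy=s,interpolation=cv2.INTER_CUBIC)
    for k in range(0,w,20): cv2.putText(im,str(x+k),(k*s,8),0,.3,(0,255,255),1);cv2.line(im,(k*s,0),(k*s,h*s),(0,255,255),1) if 0 else cv2.line(im,(k*s,10),(k*s,14),(0,255,255),1)
    for k in range(0,h,15): cv2.putText(im,str(y+k),(0,k*s+4),0,.3,(0,255,255),1)
    return im
a=np.vstack([np.hstack([crop("scene",320,260,100,100,4),crop("side",250,275,100,120,4)[:400]]),])
b=np.hstack([crop("scene",178,155,100,78,4),crop("side",180,165,100,78,4)])
cv2.imwrite("pics/m1.png",a); cv2.imwrite("pics/m2.png",b)
E
```

```text
(no output)
```

View pics/m1.png

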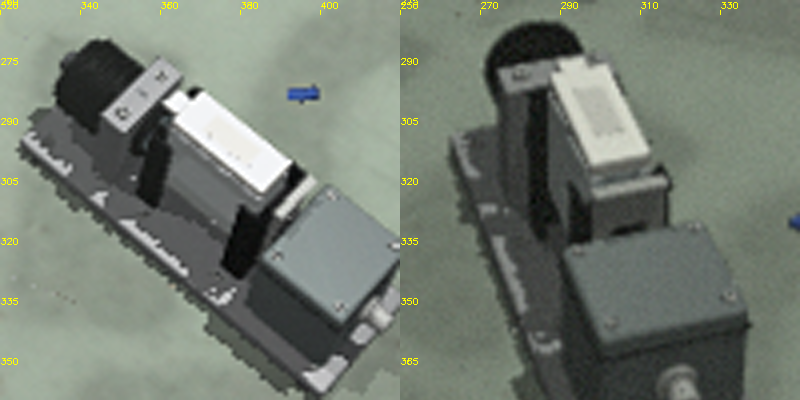

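View pics/m2.png

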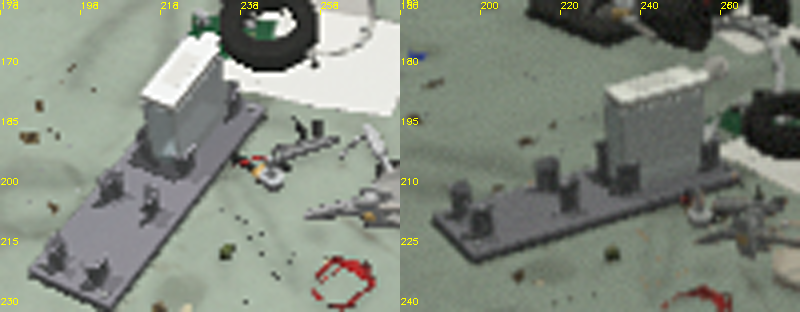

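The blank stands in the head with its tab towards the lamp (scene cap corners about (364,289), (371,283), (394,300), (385,308)). The sample stands at the far end of the rack with its tab pointing away from the empty nest (scene cap about (214,179) to (233,167)). Next I'll fit poses to these picks.

```bash
cat >h.py <<'E'
import numpy as np
from scipy.optimize import least_squares
from scipy.spatial.transform import Rotation as R
def proj(c,P):
    T=np.linalg.inv(c["pose"]);p=np.asarray(P)@T[:3,:3].T+T[:3,3];p=p*[1,-1,-1]
    q=p@c["mtx"].T;return q[:,:2]/q[:,2:]
def fit(obs,x0,loss="soft_l1"):
    # obs: list of (cam, local pts, pixels)
    def r(v):
        o=[]
        for c,L,p in obs:
            L=np.array(L,float);cs,sn=np.cos(v[2]),np.sin(v[2])
            W=np.c_[v[0]+cs*L[:,0]-sn*L[:,1],v[1]+sn*L[:,0]+cs*L[:,1],L[:,2]]
            o.append(proj(c,W)-p)
        return np.vstack(o).ravel()
    s=least_squares(r,x0,x_scale=[10,10,.1],loss=loss);return s.x,r(s.x).reshape(-1,2)
def local(o,p):  # world point -> tool axes
    return R.from_euler("xyz",o["tcp_rot"]).inv().apply(np.asarray(p)-o["tool_pos"])
E
python3 - <<'E'
from h import *
S=dict(np.load("pics/scene0.npz"));D=dict(np.load("pics/side0.npz"))
rs=(S,[(20,12,68),(20,-12,68),(76,-12,68),(76,12,68),(-90,30,8),(-90,-30,0),(90,-30,8)],[(213.75,178.75),(222.5,181.75),(233.5,167.5),(224.75,165),(185.5,222.5),(205.5,232.5),(244.25,182.5)])
rd=(D,[(20,12,68),(20,-12,68),(76,-12,68),(76,12,68),(-90,30,8),(-90,-30,0),(90,-30,8)],[(231.25,185.75),(232,190.75),(257,187),(254.25,181.75),(188.25,219.5),(199.5,230.5),(265.5,209.5)])
hs=(S,[(28,12,94),(28,-12,94),(-28,-12,94),(-28,12,94),(100,36,12),(-100,36,0)],[(363.75,289.5),(371,283),(393.75,300.5),(385.5,308),(325,295),(400,359)])
hd=(D,[(100,36,12),(28,12,94),(28,-12,94),(-28,-12,94),(-28,12,94)],[(263.75,308.75),(287.5,293.75),(300.75,290.5),(312.5,312.5),(297.5,316.25)])
for n,a,b,x0 in(("rack",rs,rd,[500,300,.2]),("head",hs,hd,[500,-100,2])):
    for o in([a],[b],[a,b]):
        x,r=fit(o,x0);print(n,x.round(3));print(r.round(1).tolist())
E
```

```text
rack [5.09177e+02 1.91428e+02 2.05000e-01]
[[-0.6, -0.1], [-1.0, 0.4], [0.4, -0.5], [0.9, -1.3], [-0.8, 0.3], [0.4, 1.8], [0.6, -0.6]]
rack [5.12562e+02 1.90987e+02 1.89000e-01]
[[0.4, 1.4], [4.2, 0.2], [-0.0, -1.6], [-2.0, 0.1], [-0.3, -1.5], [-1.2, 1.4], [0.8, -0.6]]
rack [5.10898e+02 1.91295e+02 1.99000e-01]
[[0.0, -0.5], [-0.4, 0.0], [1.0, -0.7], [1.6, -1.6], [-0.4, -0.2], [0.7, 1.4], [1.3, -0.9], [-0.4, 1.5], [3.5, 0.2], [-0.8, -1.6], [-2.9, 0.1], [-1.0, -1.3], [-1.7, 1.6], [0.1, -0.7]]
head [ 504.033 -276.97     1.494]
[[-0.6, 0.4], [-0.3, -0.8], [-0.2, -0.5], [0.6, 0.1], [0.1, -0.4], [0.4, 1.6]]
head [ 504.24  -277.122    1.474]
[[-0.7, -1.0], [-0.4, -0.5], [0.9, 0.2], [0.3, 0.9], [-0.1, 0.0]]
head [ 504.167 -277.046    1.487]
[[-0.5, 0.3], [-0.1, -0.9], [-0.1, -0.5], [0.5, 0.1], [0.3, -0.7], [0.2, 1.8], [-1.4, -0.7], [-0.7, -0.4], [0.6, 0.2], [0.5, 0.7], [0.1, 0.0]]
```

Rack ≈ (511,191), yaw 0.20; head ≈ (504,−277), yaw 1.49. I'll move over the rack first to refine its pose with the wrist camera, keeping the tool's x along the tab.

```bash
python3 -m inch '[0,0,0,-0.046,-0.02,0,-1,0,0,0,-0.047,-0.0205,0,-1,0,0,0,-0.047,-0.0205,0,-1,0,0,0,-0.047,-0.0205,0,-1,0,0,0,-0.047,-0.0205,0,-1,0,0,0,-0.047,-0.0205,0,-1,0,0,0,-0.047,-0.0205,0,-1,0,0,0,-0.047,-0.0205,0,-1,0,0,0,-0.047,-0.0205,0,-1,0,0,0,-0.047,-0.0205,0,-1]'
python3 -m inch '[0,0,0.083,0,0,0,-1,0,0,0.083,0,0,0,-1,0,0,0.083,0,0,0,-1,0,0,0.083,0,0,0,-1,0,0,0.083,0,0,0,-1,0,0,0.083,0,0,0,-1,0,0,0.083,0,0,0,-1,0,0,0.083,0,0,0,-1,0,0,0.083,0,0,0,-1,0,0,0.083,0,0,0,-1]'
python3 -m inch '[0,0,0.083,0,0,0,-1,0,0,0.083,0,0,0,-1,0,0,0.083,0,0,0,-1,0,0,0.083,0,0,0,-1,0,0,0.083,0,0,0,-1,0,0,0.083,0,0,0,-1,0,0,0.083,0,0,0,-1,0,0,0.083,0,0,0,-1,0,0,0.083,0,0,0,-1,0,0,0.083,0,0,0,-1]'
```

```text
time: 0.98
tool_pos: [482.4, 197.2, 237.6]
tcp_rot: [-3.142, -0.0, 2.767]
contact_force: [1.0, 0.7, 0.9]
grip_width: 92.1
finger_force: 0.0
time: 1.82
tool_pos: [481.3, 198.9, 237.4]
tcp_rot: [-3.141, 0.0, 1.516]
contact_force: [-0.6, 0.0, -0.4]
grip_width: 92.1
finger_force: 0.0
time: 2.65
tool_pos: [481.3, 198.9, 237.4]
tcp_rot: [-3.142, 0.001, 0.271]
contact_force: [0.0, -0.0, -0.1]
grip_width: 92.1
finger_force: 0.0
```

```bash
python3 - <<'E'
from plant import *
import cv2,numpy as np
o=get_obs();print(o["time"],o["tool_pos"],o["tcp_rot"],o["contact_force"])
c=capture("wrist");np.savez("pics/w1.npz",**c);cv2.imwrite("pics/w1.png",c["image"][:,:,::-1])
E
```

```text
2.65 [481.27142824 198.94305262 237.42176314] [-3.14151736e+00  6.50385176e-04  2.70693183e-01] [ 0.00364933 -0.02661344 -0.06173643]
```

View pics/w1.png

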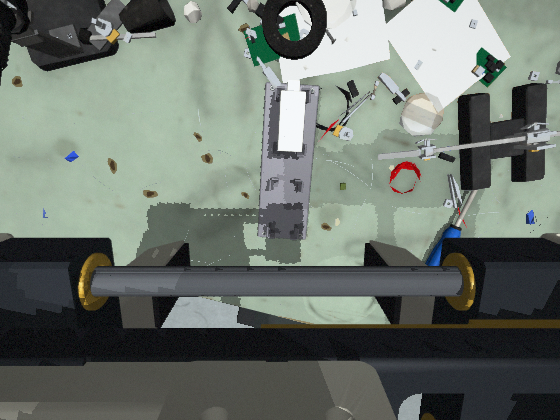

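The wrist view shows the rack from about (292,85) to (281,238), the sample cap over columns 277–305 and rows 90–152, and the empty nest's guides near (283,185) and (283,230). I'll extract edges numerically.

```bash
python3 - <<'E'
from h import *
import cv2
W=dict(np.load("pics/w1.npz"));im=W["image"];g=im.mean(2)
# cap edges: per-row left/right sub-pixel crossing in wall of white
def edges(img,rows,x0,x1,t):
    out=[]
    for y in rows:
        b=np.where(img[y,x0:x1]>t)[0]
        if len(b): out.append((y,x0+b.min(),x0+b.max()))
    return np.array(out)
e=edges(g,range(84,160,4),265,318,200);print("cap",e.tolist())
print("rows",[int(v) for v in g[140:160,290]])
print("rows top",[int(v) for v in g[70:100,280]])
# base: greenness g-r distinguishes mat from rack
d=im[:,:,1].astype(int)-im[:,:,0]
for y in (110,130,165,175,200): print(y,d[y,255:325].tolist())
p=proj(W,[[510.9,191.3,8]]);print(p)
E
```

```text
cap [[84, 274, 299], [88, 288, 312], [92, 281, 305], [96, 281, 305], [100, 281, 304], [104, 280, 304], [108, 280, 304], [112, 280, 304], [116, 280, 303], [120, 280, 303], [124, 279, 303], [128, 279, 303], [132, 279, 302], [136, 279, 302], [140, 278, 302], [144, 278, 301], [148, 278, 301]]
rows [248, 247, 247, 247, 248, 247, 247, 247, 247, 248, 247, 140, 63, 67, 63, 69, 146, 151, 149, 150]
rows top [144, 148, 146, 147, 143, 140, 140, 139, 138, 134, 137, 137, 178, 194, 194, 194, 136, 147, 81, 79, 83, 99, 90, 93, 107, 129, 137, 153, 159, 153]
110 [14, 20, 19, 20, 18, 19, 19, 19, 18, 1, 0, 2, 1, 0, 1, 2, -1, 2, 2, -2, 1, -2, 1, 3, 2, 1, 3, 3, 3, 3, 3, 2, 3, 3, 3, 3, 3, 3, 3, 4, 3, 3, 3, 2, 2, 3, 3, 3, 3, 1, -1, 0, 1, 1, 1, 1, 1, 1, 1, 1, 2, 2, 9, 14, 15, 17, 14, 18, 19, 20]
130 [20, 20, 22, 23, 21, 19, 19, 20, 4, -1, -1, 1, 1, 1, 2, 0, 1, -1, -1, -1, 2, 1, 0, -1, 1, 3, 3, 3, 2, 2, 3, 3, 2, 3, 3, 3, 2, 3, 3, 2, 3, 3, 2, 3, 2, 3, 2, 3, 2, 2, -1, 0, 0, 2, 2, 3, 0, 1, 0, 3, 3, 11, 10, 12, 13, 13, 14, 10, 11, 12]
165 [16, 16, 15, 16, 17, 15, 1, 1, -1, -1, 0, 0, 0, 0, 0, 0, 0, 1, 0, 0, 0, -1, 0, 1, 1, 1, 0, 1, -3, 3, 3, 1, 1, 1, -2, -1, -2, 0, 1, 1, 0, 0, 0, 0, 3, 2, 2, 2, 4, 2, 2, 0, 2, 1, 2, 2, 3, 9, 14, 16, 15, 17, 15, 17, 16, 13, 15, 16, 17, 15]
175 [15, 15, 17, 20, 17, 8, 1, 1, 1, 0, -1, -3, 1, 2, 3, 3, 1, 2, 3, 1, -1, -2, 1, 0, -1, 0, -1, -2, -2, -3, -5, -1, -1, 2, 0, -1, -1, -1, -1, 2, -1, 1, 0, 2, -1, 3, 0, 0, 2, -2, 0, 1, -1, 0, 1, -1, 6, 16, 15, 14, 13, 13, 16, 14, 18, 17, 18, 16, 17, 16]
200 [15, 15, 14, 14, 6, 0, -2, 1, 3, 2, 2, 3, 3, 1, 1, 0, 0, 0, 1, 0, 1, 2, 2, -1, 1, 0, -1, 2, 1, 2, 2, 1, 1, 0, 3, 1, 1, 1, 0, 0, -2, 1, 2, 3, 0, 2, 2, -2, 1, -1, 0, 0, 1, 0, 10, 15, 11, 13, 10, 12, 12, 17, 16, 12, 14, 13, 13, 16, 15, 15]
[[289.64107345 165.37642653]]
```

```bash
cat >>h.py <<'E'
def ray(c,px,z):
    px=np.atleast_2d(px).astype(float);d=np.c_[px,np.ones(len(px))]@np.linalg.inv(c["mtx"]).T*[1,-1,-1]
    d=d@c["pose"][:3,:3].T;o=c["pose"][:3,3];return o+d*((z-o[2])/d[:,2])[:,None]
E
python3 - <<'E'
from h import *
W=dict(np.load("pics/w1.npz"))
c=ray(W,[(281,91),(305.8,91),(301.9,151),(277.9,151)],68);print("cap",c.round(1).tolist(),c.mean(0))
print("size",np.linalg.norm(np.roll(c,-1,0)-c,axis=1).round(1))
L=ray(W,[(263.5,110),(262.5,130),(260.7,165),(260,175),(259,200)],8);Rr=ray(W,[(317,110),(315.5,130),(312,165),(311,175),(308.8,200)],8)
for P in(L,Rr):
    k=np.polyfit(P[:,0],P[:,1],1);print("edge yaw",np.arctan(k[0]),"y at x=510",np.polyval(k,510))
E=ray(W,[(258,239),(305,240.5)],8);print("end",E.round(1).tolist())
E
```

```text
cap [[580.3, 222.2, 68.0], [586.5, 199.9, 68.0], [532.8, 187.6, 68.0], [526.6, 210.1, 68.0]] [556.55079444 204.95180897  68.        ]
size [23.1 55.1 23.4 55.1]
edge yaw 0.20789165777044455 y at x=510 225.714411547164
edge yaw 0.20505372973070948 y at x=510 164.45408480065822
end [[413.1, 203.9, 8.0], [426.9, 147.2, 8.0]]
```

Wrist: sample at (556.6,205), rack yaw ≈ 0.207, consistent with the rack edges in the same view but about 4 mm off the fixed cameras in y. I'll view the head from the same relative pose, so gripping the blank will show any wrist-camera bias.

```bash
python3 -m inch '[0,0,0,-0.0116,0.0474,-0.005,-1,0,0,0,-0.0116,0.0474,-0.005,-1,0,0,0,-0.0116,0.0474,-0.005,-1,0,0,0,-0.0116,0.0474,-0.005,-1,0,0,0,-0.0116,0.0474,-0.005,-1,0,0,0,-0.0116,0.0474,-0.0025,-1,0,0,0,-0.0116,0.0474,-0.0025,-1]'
python3 -m inch '[0,0,0,-0.0116,0.0474,-0.0025,-1,0,0,0,-0.0116,0.0474,0,-1,0,0,0,-0.0116,0.0474,0,-1,0,0,0,-0.0116,0.0474,0,-1,0,0,0,-0.0116,0.0474,0,-1,0,0,0,-0.0116,0.0474,0,-1,0,0,0,-0.0116,0.0474,0,-1]'
python3 -m inch '[0,0,-0.0811,0,0,0,-1,0,0,-0.0811,0,0,0,-1,0,0,-0.0811,0,0,0,-1,0,0,-0.0811,0,0,0,-1,0,0,-0.0811,0,0,0,-1,0,0,-0.0811,0,0,0,-1,0,0,-0.0811,0,0,0,-1,0,0,-0.0811,0,0,0,-1,0,0,-0.0811,0,0,0,-1,0,0,-0.0811,0,0,0,-1]'
python3 -m inch '[0,0,0,0,0,0,-1,0,0,0,0,0,0,-1]'
python3 - <<'E'
from plant import *
from h import *
import cv2
o=get_obs();print(o["time"],o["tool_pos"],o["tcp_rot"])
c=capture("wrist");np.savez("pics/w2.npz",**c)
p=proj(c,[[504.2,-277,94]])[0];print(p)
x,y=[int(v) for v in p-[80,60]];x=max(x,0);y=max(y,0)
cv2.imwrite("pics/w2.png",cv2.resize(c["image"][y:y+120,x:x+160,::-1],None,fx=5,fy=5,interpolation=cv2.INTER_CUBIC));print(x,y)
E
```

```text
time: 3.28
tool_pos: [491.1, -75.9, 261.9]
tcp_rot: [-3.142, -0.0, 0.28]
contact_force: [1.3, -0.3, -0.7]
grip_width: 91.6
finger_force: 0.0
time: 3.87
tool_pos: [501.1, -349.1, 263.4]
tcp_rot: [-3.141, 0.0, 0.28]
contact_force: [1.7, -0.3, 0.3]
grip_width: 91.7
finger_force: 0.0
time: 4.7
tool_pos: [501.4, -347.1, 263.3]
tcp_rot: [-3.141, -0.001, 1.502]
contact_force: [-0.4, -0.1, -0.3]
grip_width: 92.2
finger_force: 0.0
time: 4.87
tool_pos: [501.5, -347.1, 263.4]
tcp_rot: [-3.141, -0.0, 1.491]
contact_force: [0.4, -0.2, 0.3]
grip_width: 91.9
finger_force: 0.0
4.8667 [ 501.47695668 -347.11523029  263.39758184] [-3.14117767e+00 -4.13368784e-04  1.49149256e+00]
[273.80705088 126.4953913 ]
193 66
```

View pics/w2.png

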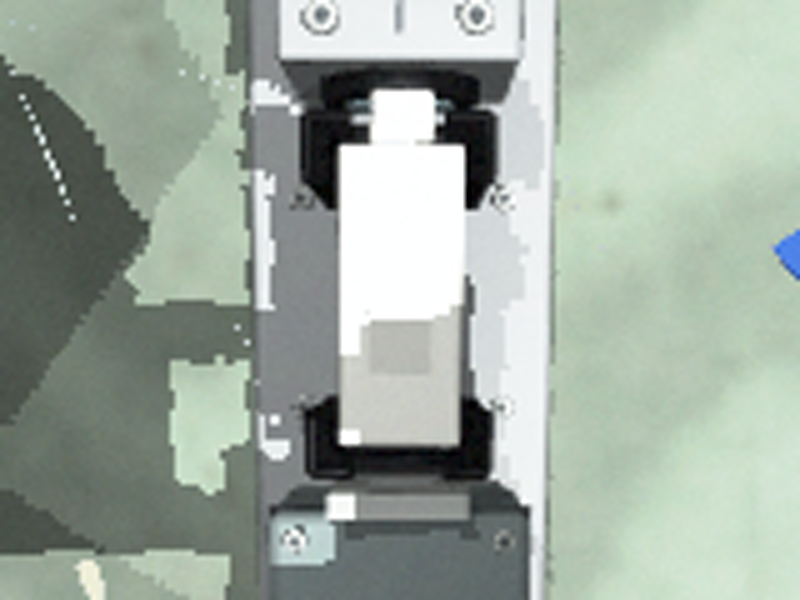

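The cap in the wrist view has corners (260.5,94.7), (285.6,94.7), (285,154.6), (260.6,154.6), with the tab towards the lamp block. It stands centred between the guides.

```bash
python3 - <<'E'
from plant import get_obs
from h import *
W=dict(np.load("pics/w2.npz"));o=get_obs()
c=ray(W,np.array([(339,145),(465,145),(462,445),(340,445)])/5+[192.6,65.6],94);print(c.round(1).tolist(),c.mean(0))
print("size",np.linalg.norm(np.roll(c,-1,0)-c,axis=1).round(1))
a=(c[0]+c[1]-c[2]-c[3])/2;print("yaw",np.arctan2(a[1],a[0]))
s=[np.arctan2(*(c[i]-c[j])[1::-1]) for i,j in((0,3),(1,2))];print(s)
b=ray(W,np.array([(250,100),(255,500),(555,100),(547,500)])/5+[192.6,65.6],12);print("base yaw",[np.arctan2(*(b[i]-b[i+1])[1::-1]) for i in(0,2)], b.round(1).tolist())
print("tool",local(o,c.mean(0)))
E
```

```text
[[494.0, -247.3, 94.0], [517.5, -249.2, 94.0], [513.0, -304.3, 94.0], [489.2, -302.4, 94.0]] [ 503.42535816 -275.79595206   94.        ]
size [23.6 55.3 23.8 55.3]
yaw 1.4858188532798822
[np.float64(1.4832867846182967), np.float64(1.4883511946460501)]
base yaw [np.float64(1.4795287399251875), np.float64(1.4913267432470538)] [[470.9, -226.8, 12.0], [462.5, -319.4, 12.0], [542.0, -232.4, 12.0], [534.6, -325.1, 12.0]]
tool [ 71.20819222  -3.7331914  169.50008647]
```

```bash
python3 -m inch '[0,0,0.0037,0,0,0,-1,0,0,0,0.0296,-0.0016,0,-1,0,0,0,0.0296,-0.0016,0,-1,0,0,0,0.0296,-0.0016,0,-1,0,0,0,0,0,0.02,-1,0,0,0,0,0,0.04,-1,0,0,0,0,0,0.04,-1,0,0,0,0,0,0.04,-1,0,0,0,0,0,0.02,-1,0,0,0,0,0,0,-1]'
python3 - <<'E'
from plant import *
from h import *
import cv2
o=get_obs();print(o["tool_pos"],o["tcp_rot"],local(o,[503.5,-276.1,56]))
ims=[]
for n in("side","scene"):
    c=capture(n);p=proj(c,[[503.5,-276.1,80]])[0];x,y=[int(v) for v in p-[50,70]]
    ims.append(cv2.resize(c["image"][y:y+130,x:x+100,::-1],None,fx=4,fy=4,interpolation=cv2.INTER_CUBIC))
cv2.imwrite("pics/g1.png",np.hstack(ims))
E
```

```text
time: 5.75
tool_pos: [501.6, -274.6, 131.7]
tcp_rot: [-3.135, -0.004, 1.486]
contact_force: [-1.2, -0.5, -0.4]
grip_width: 91.8
finger_force: 0.0
[ 501.62618844 -274.6082691   131.65288372] [-3.13488193 -0.00423596  1.48617996] [-1.64847746  2.50077607 75.63150063]
```

```bash
python3 -m inch '[0,0,0,0,0,0,-1,0,0,0,0,0,0,-1,0,0,0,0,0,0,-1]'
python3 -c "
from plant import *
from h import *
o=get_obs();print(o['tool_pos'],o['tcp_rot'],local(o,[503.5,-276.1,56]))"
```

```text
time: 6.1
tool_pos: [504.3, -276.5, 137.3]
tcp_rot: [3.139, 0.001, 1.487]
contact_force: [0.7, -0.5, -0.1]
grip_width: 91.6
finger_force: 0.0
[ 504.27863779 -276.54733745  137.26703152] [3.13909182e+00 1.42837634e-03 1.48748099e+00] [ 0.4970678  -1.01639522 81.2641167 ]
```

```bash
python3 -m inch '[0,0,0,0,0,0.01,-1,0,0,0,0,0,0.016,-1,0,0,0,0,0,0.016,-1,0,0,0,0,0,0.016,-1,0,0,0,0,0,0.016,-1,0,0,0,0,0,0.016,-1,0,0,0,0,0,0.0092,-1,0,0,0,0,0,0,-1,0,0,0,0,0,0,-1,0,0,0,0,0,0,-1]'
python3 - <<'E'
from plant import *
from h import *
import cv2
o=get_obs();print(o["tool_pos"],o["tcp_rot"],local(o,[503.5,-276.1,56]),o["contact_force"])
ims=[]
for n in("side","scene"):
    c=capture(n);p=proj(c,[[503.5,-276.1,80]])[0];x,y=[int(v) for v in p-[50,70]]
    ims.append(cv2.resize(c["image"][y:y+130,x:x+100,::-1],None,fx=4,fy=4,interpolation=cv2.INTER_CUBIC))
cv2.imwrite("pics/g1.png",np.hstack(ims))
E
```

```text
time: 6.93
tool_pos: [504.1, -276.4, 57.0]
tcp_rot: [3.14, 0.001, 1.488]
contact_force: [-0.0, -0.1, 0.1]
grip_width: 91.7
finger_force: 0.0
[ 504.05624169 -276.36957113   57.03043938] [3.14044202e+00 5.61171417e-04 1.48769191e+00] [ 0.22304605 -0.57788389  1.02965012] [-0.04145533 -0.06943267  0.13600702]
```

View pics/g1.png

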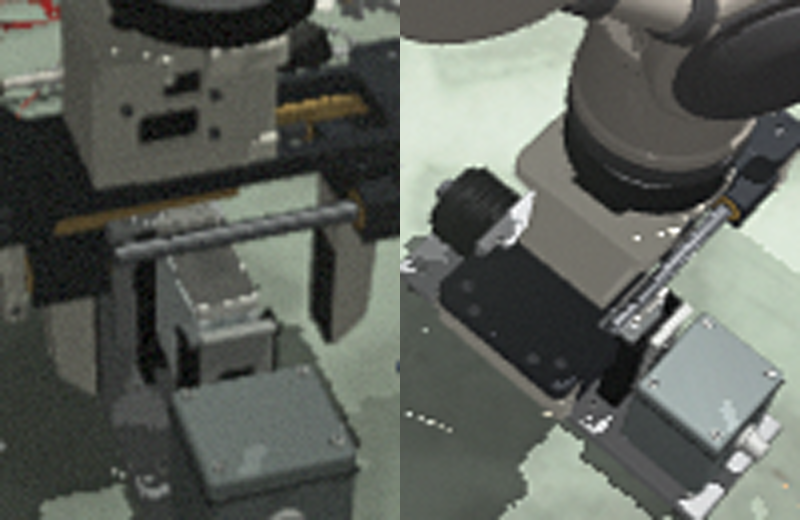

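The open fingers straddle the cell evenly (side view, fingers at crop (75,350) and (345,290)) and the bodies clear the head. Close.

```bash
python3 -m inch '[0,0,0,0,0,0,1,0,0,0,0,0,0,1,0,0,0,0,0,0,1,0,0,0,0,0,0,1,0,0,0,0,0,0,1,0,0,0,0,0,0,1]'
```

```text
time: 7.53
tool_pos: [503.6, -276.1, 56.4]
tcp_rot: [3.142, -0.0, 1.488]
contact_force: [-0.2, 0.6, -1.0]
grip_width: 56.6
finger_force: 0.0
```

```bash
python3 -m inch '[0,0,0,0,0,0,1,0,0,0,0,0,0,1,0,0,0,0,0,0,1,0,0,0,0,0,0,1,0,0,0,0,0,0,1,0,0,0,0,0,0,1]'
```

```text
time: 8.03
tool_pos: [503.6, -276.1, 56.3]
tcp_rot: [3.142, -0.0, 1.488]
contact_force: [-0.4, -0.2, -0.1]
grip_width: 23.8
finger_force: 30.0
```

Gripped at 23.8 mm, 30 N. Lift straight out.

```bash
python3 -m inch '[0,0,0,0,0,-0.005,1,0,0,0,0,0,-0.012,1,0,0,0,0,0,-0.02,1,0,0,0,0,0,-0.03,1,0,0,0,0,0,-0.04,1,0,0,0,0,0,-0.04,1,0,0,0,0,0,-0.04,1,0,0,0,0,0,-0.035,1,0,0,0,0,0,-0.02,1,0,0,0,0,0,0,1]'
python3 -m inch '[0,0,0,0.02,-0.0036,0,1,0,0,0,0.035,-0.006,0,1,0,0,0,0.045,-0.0078,0,1,0,0,0,0.045,-0.0078,0,1,0,0,0,0.05,-0.0087,0,1,0,0,0,0.05,-0.0087,0,1,0,0,0,0.05,-0.0087,0,1,0,0,0,0.05,-0.0087,0,1,0,0,0,0.05,-0.0087,0,1,0,0,0,0.05,-0.0087,0,1]'
python3 -m inch '[0,0,0,0.05,-0.0087,0,1,0,0,0,0.035,-0.006,0,1,0,0,0,0.026,-0.0045,0,1,0,0,0,0.014,-0.0024,0,1,0,0,0,0,0,0,1,0,0,0,0,0,0,1]'
python3 -m inch '[0,0,0.04,0,0,0,1,0,0,0.07,0,0,0,1,0,0,0.08,0,0,0,1,0,0,0.08,0,0,0,1,0,0,0.08,0,0,0,1,0,0,0.08,0,0,0,1,0,0,0.08,0,0,0,1,0,0,0.08,0,0,0,1,0,0,0.08,0,0,0,1,0,0,0.08,0,0,0,1]'
python3 -m inch '[0,0,0.064,0,0,0,1,0,0,0.04,0,0,0,1,0,0,0,0,0,0,1,0,0,0,0,0,0,1,0,0,0,0,0,0,1,0,0,0,0,0,0,1]'
python3 -c "
from plant import *
from h import *
o=get_obs();print(o['tool_pos'],o['tcp_rot'],local(o,[462.5,184.8,30]))"
```

```text
time: 8.87
tool_pos: [505.0, -277.0, 255.2]
tcp_rot: [3.134, 0.005, 1.488]
contact_force: [0.2, -0.2, -1.6]
grip_width: 23.6
finger_force: 30.0
time: 9.7
tool_pos: [470.1, 85.6, 249.1]
tcp_rot: [-3.14, 0.0, 1.488]
contact_force: [1.7, 0.1, -1.4]
grip_width: 23.6
finger_force: 30.0
time: 10.2
tool_pos: [462.2, 184.6, 249.3]
tcp_rot: [-3.141, 0.001, 1.489]
contact_force: [0.2, -0.5, -0.6]
grip_width: 23.9
finger_force: 30.0
time: 11.03
tool_pos: [462.8, 183.0, 249.7]
tcp_rot: [3.141, 0.001, 0.354]
contact_force: [0.5, 0.4, -0.5]
grip_width: 24.2
finger_force: 30.0
time: 11.53
tool_pos: [462.6, 184.4, 249.9]
tcp_rot: [3.142, 0.0, 0.207]
contact_force: [-0.6, -0.3, -0.6]
grip_width: 23.7
finger_force: 30.0
[462.61242478 184.3714572  249.90121034] [3.14151557e+00 8.37764192e-05 2.07309682e-01] [-3.38894526e-03 -4.59457262e-01  2.19901177e+02]
```

```bash
python3 -m inch '[0,0,0,0,0,0.015,1,0,0,0,0,0,0.03,1,0,0,0,0,0,0.04,1,0,0,0,0,0,0.04,1,0,0,0,0,0,0.04,1,0,0,0,0,0,0.03,1,0,0,0,0,0,0.02,1,0,0,0,0,0,0.012,1,0,0,0,0,0,0.003,1,0,0,0,0,0,0,1]'
python3 -m inch '[0,0,0,0,0,0,1,0,0,0,0,0,0,1,0,0,0,0,0,0,1]'
python3 - <<'E'
from plant import *
from h import *
import cv2
o=get_obs();print(o["tool_pos"],o["tcp_rot"],o["contact_force"])
ims=[]
for n in("side","scene"):
    c=capture(n);np.savez(f"pics/{n}3.npz",**c);p=proj(c,[[462.5,184.8,30]])[0];x,y=[int(v) for v in p-[35,35]]
    print(n,x,y);ims.append(cv2.resize(c["image"][y:y+70,x:x+66,::-1],None,fx=6,fy=6,interpolation=cv2.INTER_CUBIC))
cv2.imwrite("pics/p1.png",np.hstack(ims))
E
```

```text
time: 12.37
tool_pos: [462.6, 184.9, 65.9]
tcp_rot: [-3.142, 0.0, 0.207]
contact_force: [-0.2, -0.4, -1.6]
grip_width: 23.9
finger_force: 30.0
time: 12.62
tool_pos: [463.2, 185.1, 67.1]
tcp_rot: [-3.141, -0.002, 0.207]
contact_force: [0.0, 0.2, -1.3]
grip_width: 24.0
finger_force: 30.0
[463.23768317 185.09232272  67.06254849] [-3.14148827e+00 -2.32245274e-03  2.06866665e-01] [ 0.02704299  0.17395651 -1.31179522]
side 172 175
scene 167 173
```

View pics/p1.png

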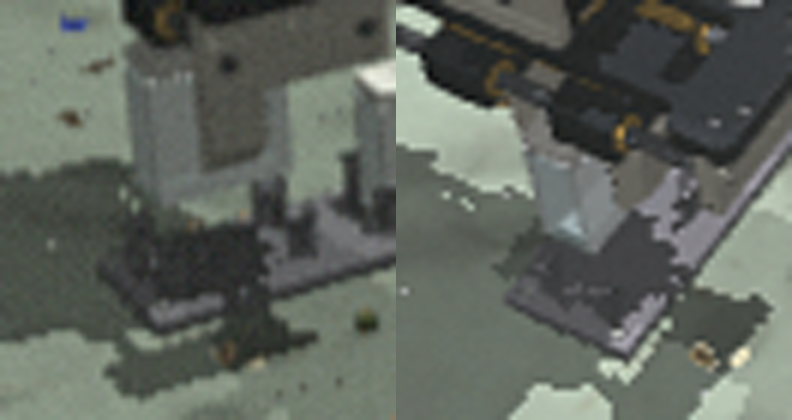

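```bash
python3 - <<'E'
from h import *
c=dict(np.load("pics/scene3.npz"));d=dict(np.load("pics/side3.npz"))
t=np.array([463.0,185.0]);ex=np.array([np.cos(.207),np.sin(.207)]);ey=np.array([-ex[1],ex[0]])
f=lambda p,x,y:np.r_[(0,0,0)] 
def show(n,cam,px,z,org,loc,e=(ex,ey)):
    w=ray(cam,px,z)[:,:2]-org; print(n,(w@np.c_[e[0],e[1]]-np.array(loc)).round(1).tolist())
# held cell foot (z 44.7) corners relative to TCP prediction: gives camera bias in rack axes
show("scene foot",c,[(192.2,210),(200.5,214.7)],44.7,t,[(-28,12),(-28,-12)])
# side: foot front corner -28,-12 and 28,-12
show("side foot",d,[(172+160/6,175+203/6),(172+285/6,175+178/6)],44.7,t,[(-28,-12),(28,-12)])
# rack base corners in this same pair, relative to nest centre assumed = TCP (nest at -48)
show("scene base",c,[(167+112/6,173+297/6),(167+233/6,173+350/6)],8,t,[(-42,30),(-42,-30)])
show("side base",d,[(172+100/6,175+268/6),(172+155/6,175+325/6)],8,t,[(-42,30),(-42,-30)])
E
```

```text
scene foot [[4.6, -0.1], [2.1, -1.4]]
side foot [[3.1, 3.0], [-3.7, -4.8]]
scene base [[0.5, -4.5], [1.5, -2.2]]
side base [[0.4, -11.2], [0.5, -3.5]]
```

The side and scene crops show the cell hanging upright above the nest, but the foot is too coarse in pixels to judge 2 mm. I'll use the wrist camera, which sees the held cap and the sample cap together.

```bash
python3 - <<'E'
from plant import *
from h import *
import cv2
o=get_obs();print(o["time"],o["tool_pos"],o["tcp_rot"])
c=capture("wrist");np.savez("pics/w4.npz",**c);im=c["image"]
cv2.imwrite("pics/w4.png",cv2.resize(im[0:300,150:410,::-1],None,fx=2,fy=2,interpolation=cv2.INTER_CUBIC))
E
```

```text
12.7167 [462.93387267 185.03892386  66.7326961 ] [-3.14150489e+00 -1.59231631e-03  2.06867584e-01]
```

View pics/w4.png

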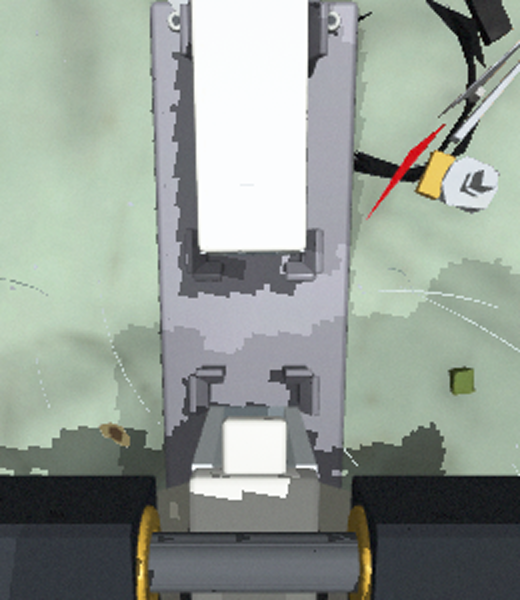

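```bash
python3 - <<'E'
from h import *
c=dict(np.load("pics/w4.npz"))
o=dict(tool_pos=np.array([462.95,185.05,66.8]),tcp_rot=np.array([np.pi,0,.207]))
def s(n,px,z):
    p=ray(c,np.array(px)/2+[149.75,-.25],z);q=local(o,p);print(n,q[:,:2].round(1).tolist());return q
t=s("held tab end L,R",[(223,418),(284,418)],104.5)
f=s("held foot front edge? ",[(207,407),(298,407)],96.5)
for y,l,r in((100,156,354),(200,159,353),(300,161.5,350),(380,164,347)):
    q=s(f"base {y}",[(l,y),(r,y)],8);print("   mid",q[:,1].mean().round(2))
q=s("sample near",[(199,250),(306,250)],68)
q=s("free-nest guides outer, far edge",[(192,368),(318,368)],30)
q=s("sample nest guides outer near",[(195,280),(320,280)],30)
E
```

```text
held tab end L,R [[38.8, -5.2], [38.8, 5.6]]
held foot front edge?  [[39.0, -8.6], [39.0, 8.6]]
base 100 [[112.1, -28.7], [112.1, 29.7]]
   mid 0.5
base 200 [[84.2, -28.8], [84.2, 30.5]]
   mid 0.84
base 300 [[54.1, -29.1], [54.2, 30.7]]
   mid 0.8
base 380 [[28.4, -29.2], [28.5, 30.7]]
   mid 0.75
sample near [[68.2, -11.9], [68.2, 11.7]]
free-nest guides outer, far edge [[35.9, -17.8], [35.9, 18.9]]
sample nest guides outer near [[60.9, -16.3], [60.9, 18.8]]
```

The wrist view confirms the alignment: tab end at 38.8 (nominal 39), sample centre 96.2 ahead (nominal 96), rack mid-line 0.7 mm to tool +y. Shift 0.6 mm and lower.

```bash
python3 -m inch '[0,0,0,0.0003,0.0008,0.005,1,0,0,0,0,0,0.007,1,0,0,0,0,0,0.007,1,0,0,0,0,0,0.007,1,0,0,0,0,0,0.007,1,0,0,0,0,0,0.005,1,0,0,0,0,0,0.0035,1,0,0,0,0,0,0,1,0,0,0,0,0,0,1]'
```

```text
time: 13.52
tool_pos: [462.8, 184.3, 32.6]
tcp_rot: [-3.142, 0.0, 0.207]
contact_force: [-0.7, -0.7, -1.1]
grip_width: 23.5
finger_force: 30.0
```

```bash
python3 -m inch '[0,0,0,0,0,0.0012,1,0,0,0,0,0,0.0008,1,0,0,0,0,0,0,1]'; python3 -m inch '[0,0,0,0,0,0.0008,1,0,0,0,0,0,0,1]'
```

```text
time: 13.77
tool_pos: [463.0, 184.4, 31.3]
tcp_rot: [-3.142, -0.0, 0.207]
contact_force: [-0.2, -0.1, -0.9]
grip_width: 23.7
finger_force: 30.0
time: 13.93
tool_pos: [462.9, 184.4, 30.6]
tcp_rot: [-3.142, -0.0, 0.207]
contact_force: [-0.6, -0.1, -0.7]
grip_width: 23.9
finger_force: 30.0
```

```bash
python3 -m inch '[0,0,0,0,0,0.0006,1,0,0,0,0,0,0,1]'; python3 -m inch '[0,0,0,0,0,0.0006,1,0,0,0,0,0,0,1]'
```

```text
time: 14.1
tool_pos: [463.0, 184.4, 30.3]
tcp_rot: [-3.142, -0.0, 0.207]
contact_force: [-1.1, -0.0, 1.8]
grip_width: 23.6
finger_force: 30.0
time: 14.27
tool_pos: [463.0, 184.4, 30.3]
tcp_rot: [-3.142, -0.001, 0.207]
contact_force: [-2.2, 0.0, 7.0]
grip_width: 23.7
finger_force: 30.0
```

Contact at exactly the expected height (TCP 30.3, foot at 8). Ease off 0.5 mm and release.

```bash
python3 -m inch '[0,0,0,0,0,-0.0005,1,0,0,0,0,0,0,1,0,0,0,0,0,0,-1,0,0,0,0,0,0,-1,0,0,0,0,0,0,-1,0,0,0,0,0,0,-1,0,0,0,0,0,0,-1,0,0,0,0,0,0,-1,0,0,0,0,0,0,-1,0,0,0,0,0,0,-1]'; python3 -m inch '[0,0,0,0,0,0,-1,0,0,0,0,0,0,-1,0,0,0,0,0,0,-1,0,0,0,0,0,0,-1,0,0,0,0,0,-0.01,-1,0,0,0,0,0,-0.02,-1,0,0,0,0,0,-0.03,-1,0,0,0,0,0,-0.03,-1,0,0,0,0,0,-0.01,-1,0,0,0,0,0,0,-1]'
```

```text
time: 15.1
tool_pos: [462.9, 184.4, 29.9]
tcp_rot: [-3.142, -0.0, 0.207]
contact_force: [0.5, 0.1, -0.3]
grip_width: 72.8
finger_force: 0.0
time: 15.93
tool_pos: [464.3, 184.7, 112.3]
tcp_rot: [-3.141, -0.005, 0.207]
contact_force: [0.1, 0.0, 0.2]
grip_width: 91.6
finger_force: 0.0
```

The blank is standing free. Before straddling the sample I need the height and side distance of the clip-like thing beside the rack (yellow patch at w4 (433,175), scene (244,197), side (252.5,214.5)), so I'll triangulate it and check the blank.

```bash
python3 - <<'E'
from h import *
from plant import capture,get_obs
import cv2
S,D,W=[dict(np.load(f"pics/{n}.npz")) for n in("scene0","side0","w4")]
obs=[(S,(244.25,197)),(D,(252.5,214.5)),(W,(366.5,87.5))]
f=lambda p:np.r_[tuple(proj(c,[p])[0]-q for c,q in obs)]
s=least_squares(f,[540,140,20]);o=dict(tool_pos=np.array([462.95,185.05,66.8]),tcp_rot=np.array([np.pi,0,.207]))
print(s.x.round(1),s.fun.round(1),"tool",local(o,s.x).round(1))
for z in(5,30,65):print(z,local(o,ray(W,np.array([(415,150),(418,195),(360,160),(445,215),(370,215)])/2+[150,0],z)).round(0)[:,:2].tolist())
c=capture("wrist");np.savez("pics/w5.npz",**c)
x0=130
A=cv2.resize(c["image"][0:300,x0:x0+270,::-1],None,fx=1.48,fy=1.48)
d=capture("side");B=cv2.resize(d["image"][150:250,170:300,::-1],None,fx=2.7,fy=2.7,interpolation=cv2.INTER_CUBIC)
e=capture("scene")
B2=cv2.resize(e["image"][150:240,170:300,::-1],None,fx=2.7,fy=2.7,interpolation=cv2.INTER_CUBIC)
R_=np.vstack([B,B2]);H=max(len(A),len(R_));A=cv2.copyMakeBorder(A,0,H-len(A),0,0,0);R_=cv2.copyMakeBorder(R_,0,H-len(R_),0,0,0)
M=np.hstack([A,R_]);print(M.shape);cv2.imwrite("pics/p2.png",M)
o=get_obs();print(o["tool_pos"],o["tcp_rot"])
E
```

```text
[562.9 151.   11.6] [-2.  -1.1  0.2  1.4  0.3 -0.1] tool [90.8 53.8 55.2]
5 [[99.0, 49.0], [86.0, 51.0], [96.0, 33.0], [80.0, 60.0], [80.0, 37.0]]
30 [[95.0, 44.0], [83.0, 45.0], [92.0, 29.0], [78.0, 53.0], [78.0, 32.0]]
65 [[89.0, 35.0], [80.0, 37.0], [87.0, 23.0], [76.0, 43.0], [76.0, 26.0]]
(513, 751, 3)
[462.18150353 184.16127209 109.04779238] [-3.14157896e+00  1.61432510e-03  2.06699938e-01]
```

View pics/p2.png

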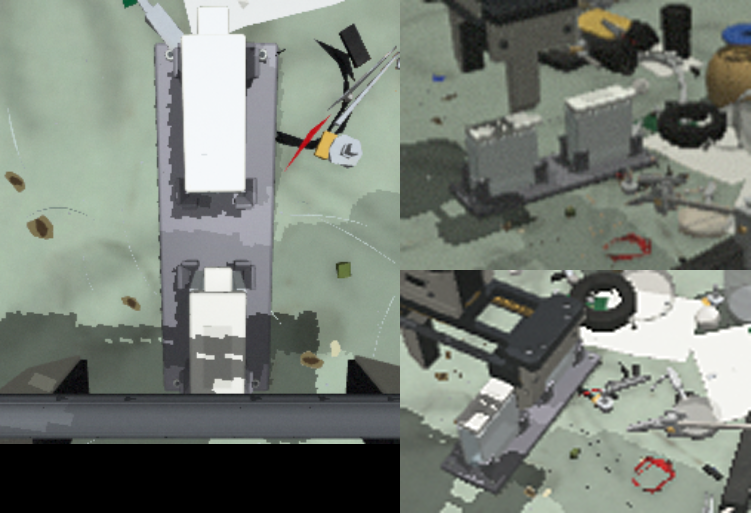

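The blank stands upright in the free nest, tab the same way as the sample's. The thing beside the rack is low clutter, about 12 mm high and 45–60 mm to the side, so I'll approach with the fingers only partly open.

```bash
python3 -m inch '[0,0,0,0.02,-0.0003,0,-0.05,0,0,0,0.035,-0.0003,0,-0.05,0,0,0,0.035,0,0,-0.05,0,0,0,0.02,0,0,-0.05,0,0,0,0.0101,0,0,-0.05,0,0,0,0,0,0,-0.05,0,0,0,0,0,0,-0.05,0,0,0,0,0,0,-0.05,0,0,0,0,0,0,-0.05]'
python3 - <<'E'
from plant import *
from h import *
o=get_obs();c=capture("wrist");np.savez("pics/w6.npz",**c);im=c["image"].astype(int);g=im.sum(2)/3
t=np.array([462.95,185.05])+96.2*np.array([np.cos(.207),np.sin(.207)]);print(local(o,[t[0],t[1],31]),o["tool_pos"],o["tcp_rot"],o["grip_width"])
# sample tab/cap seen at z=68
for x,y in((39,0),(28,12),(28,-12)):
    from scipy.spatial.transform import Rotation as RR
    print(x,y,proj(c,[o["tool_pos"]+RR.from_euler("xyz",o["tcp_rot"]).apply([x,y,o["tool_pos"][2]-68])]).round(1))
for y in range(140,240,5):
    b=np.where(g[y,230:320]>215)[0]
    if len(b):print(y,230+b.min(),230+b.max(),len(b),end="; ")
E
```

```text
time: 16.83
tool_pos: [555.7, 204.4, 109.8]
tcp_rot: [-3.142, 0.001, 0.207]
contact_force: [0.4, 0.5, -1.1]
grip_width: 48.5
finger_force: 0.0
[ 1.59536623 -0.08595829 78.7585575 ] [555.65172403 204.42507005 109.76051661] [-3.14152679e+00  1.27156458e-03  2.06943434e-01] 48.47625416776846
39 0 [[276.3 177.2]]
28 12 [[296.2 195.4]]
28 -12 [[256.4 195.4]]
140 258 319 61; 145 259 316 58; 150 261 296 36; 155 262 281 20; 160 263 266 4; 180 266 283 18; 185 266 283 18; 190 267 283 17; 195 257 293 37; 200 257 294 38; 205 257 294 38; 210 257 294 38; 215 257 294 36; 220 258 285 27; 225 258 284 27;
```

```bash
python3 -m inch '[0,0,0,0.0008,-0.0004,0.01,-0.05,0,0,0,0,0,0.016,-0.05,0,0,0,0,0,0.016,-0.05,0,0,0,0,0,0.016,-0.05,0,0,0,0,0,0.016,-0.05,0,0,0,0,0,0.016,-0.05,0,0,0,0,0,0.0085,-0.05,0,0,0,0,0,0,-0.05,0,0,0,0,0,0,-0.05,0,0,0,0,0,0,-0.05]'
```

```text
time: 17.72
tool_pos: [557.8, 205.1, 31.9]
tcp_rot: [-3.142, -0.001, 0.207]
contact_force: [0.7, -0.3, 0.3]
grip_width: 47.9
finger_force: 0.0
```

```bash
python3 -m inch '[0,0,0,0,0,0,1,0,0,0,0,0,0,1,0,0,0,0,0,0,1,0,0,0,0,0,0,1,0,0,0,0,0,0,1,0,0,0,0,0,0,1,0,0,0,0,0,0,1,0,0,0,0,0,0,1]'
```

```text
time: 18.38
tool_pos: [557.5, 205.1, 31.5]
tcp_rot: [-3.142, -0.001, 0.207]
contact_force: [-0.3, 0.9, 2.6]
grip_width: 23.8
finger_force: 30.0
```

Sample gripped. Lift, carry over at foot height ≈ 227 mm, turn back to head yaw.

```bash
python3 -m inch '[0,0,0,0,0,-0.005,1,0,0,0,0,0,-0.012,1,0,0,0,0,0,-0.02,1,0,0,0,0,0,-0.035,1,0,0,0,0,0,-0.045,1,0,0,0,0,0,-0.045,1,0,0,0,0,0,-0.045,1,0,0,0,0,0,-0.04,1,0,0,0,0,0,-0.02,1,0,0,0,0,0,-0.008,1]'
python3 -m inch '[0,0,0,-0.0059,0.018,0,1,0,0,0,-0.0106,0.032,0,1,0,0,0,-0.0148,0.045,0,1,0,0,0,-0.0157,0.0475,0,1,0,0,0,-0.0157,0.0475,0,1,0,0,0,-0.0157,0.0475,0,1,0,0,0,-0.0157,0.0475,0,1,0,0,0,-0.0157,0.0475,0,1]'
python3 -m inch '[0,0,0,-0.0157,0.0475,0,1,0,0,0,-0.0157,0.0475,0,1,0,0,0,-0.0157,0.0475,0,1,0,0,0,-0.0148,0.045,0,1,0,0,0,-0.0099,0.03,0,1,0,0,0,-0.0055,0.0168,0,1,0,0,0,-0.0026,0.008,0,1,0,0,0,0,0,0,1]'
python3 -m inch '[0,0,-0.04,0,0,0,1,0,0,-0.07,0,0,0,1,0,0,-0.08,0,0,0,1,0,0,-0.08,0,0,0,1,0,0,-0.08,0,0,0,1,0,0,-0.08,0,0,0,1,0,0,-0.08,0,0,0,1,0,0,-0.08,0,0,0,1,0,0,-0.08,0,0,0,1,0,0,-0.08,0,0,0,1]'
python3 -m inch '[0,0,-0.064,0,0,0,1,0,0,-0.04,0,0,0,1,0,0,0,0,0,0,1,0,0,0,0,0,0,1,0,0,0,0,0,0,1,0,0,0,0,0,0,1,0,0,0,0,0,0,1]'
python3 - <<'E'
from plant import *
from h import *
o=get_obs();c=capture("wrist");g=c["image"].sum(2)/3
print(local(o,[503.6,-276.1,57.5]),o["tool_pos"],o["tcp_rot"])
z=o["tool_pos"][2]+60-23.5
for y in range(180,260,3):
    b=np.where(g[y,235:315]>190)[0]
    if len(b)>5:
        q=local(o,ray(c,[(235+b.min(),y),(235+b.max(),y)],z));print(y,235+b.min(),235+b.max(),q[:,:2].round(1).tolist())
E
```

```text
time: 19.22
tool_pos: [558.4, 205.2, 255.5]
tcp_rot: [-3.141, -0.007, 0.207]
contact_force: [0.2, 0.8, -0.4]
grip_width: 23.4
finger_force: 30.0
time: 19.88
tool_pos: [524.1, -75.6, 249.4]
tcp_rot: [-3.14, 0.003, 0.207]
contact_force: [1.1, 0.1, -0.9]
grip_width: 24.0
finger_force: 30.0
time: 20.55
tool_pos: [502.4, -276.8, 249.9]
tcp_rot: [-3.14, 0.002, 0.205]
contact_force: [-0.7, 0.0, -1.6]
grip_width: 23.9
finger_force: 30.0
time: 21.38
tool_pos: [503.5, -273.8, 250.9]
tcp_rot: [-3.141, -0.001, 1.34]
contact_force: [0.3, 0.1, -0.8]
grip_width: 23.9
finger_force: 30.0
time: 21.97
tool_pos: [503.3, -275.9, 251.1]
tcp_rot: [-3.142, -0.0, 1.487]
contact_force: [1.2, 0.4, -1.1]
grip_width: 24.2
finger_force: 30.0
[ -0.20158204   0.32172313 193.61471108] [ 503.29767132 -275.90552985  251.11474961] [-3.14157086e+00 -1.70548126e-04  1.48724572e+00]
180 290 314 [[48.9, 4.6], [48.9, 13.0]]
183 252 314 [[47.9, -8.7], [47.9, 13.1]]
186 235 314 [[46.8, -14.7], [46.8, 13.1]]
189 235 314 [[45.7, -14.7], [45.8, 13.1]]
192 235 314 [[44.7, -14.7], [44.7, 13.2]]
195 235 314 [[43.6, -14.8], [43.6, 13.2]]
198 235 314 [[42.5, -14.8], [42.5, 13.2]]
201 235 314 [[41.4, -14.8], [41.4, 13.2]]
204 235 314 [[40.3, -14.9], [40.3, 13.3]]
207 235 314 [[39.2, -14.9], [39.2, 13.3]]
210 235 314 [[38.1, -15.0], [38.1, 13.3]]
213 236 314 [[37.0, -14.6], [37.0, 13.4]]
216 235 314 [[35.9, -15.0], [35.9, 13.4]]
219 235 314 [[34.8, -15.1], [34.8, 13.4]]
222 235 290 [[33.6, -15.1], [33.7, 4.8]]
225 235 290 [[32.5, -15.1], [32.5, 4.8]]
228 239 290 [[31.4, -13.7], [31.4, 4.8]]
231 262 290 [[30.3, -5.4], [30.3, 4.8]]
234 246 307 [[29.1, -11.2], [29.1, 11.1]]
237 264 288 [[28.0, -4.7], [28.0, 4.1]]
243 251 307 [[25.6, -9.5], [25.6, 11.1]]
246 251 306 [[24.5, -9.5], [24.5, 10.8]]
249 257 307 [[23.3, -7.3], [23.3, 11.2]]
252 257 306 [[22.1, -7.3], [22.1, 10.8]]
255 258 270 [[20.9, -6.9], [20.9, -2.5]]
```

```bash
python3 -m inch '[0,0,0,0,0,0.015,1,0,0,0,0,0,0.03,1,0,0,0,0,0,0.035,1,0,0,0,0,0,0.035,1,0,0,0,0,0,0.025,1,0,0,0,0,0,0.013,1,0,0,0,0,0,0.006,1,0,0,0,0,0,0,1,0,0,0,0,0,0,1,0,0,0,0,0,0,1]'
python3 - <<'E'
from plant import *
from h import *
W=dict(np.load("pics/w2.npz"));k=[192.6,65.6]
e=np.array([np.cos(1.487),np.sin(1.487)]);n=np.array([e[1],-e[0]])
def s(t,px,z):
    w=ray(W,np.array(px)/5+k,z)[:,:2]-[503.6,-276.1];print(t,(w@np.c_[e,n]).round(1).tolist())
s("guides far L,R",[(303,112),(496,112)],82);s("guides near L,R",[(305,478),(492,478)],82)
s("base edges far/near",[(250,100),(555,100),(255,500),(547,500)],12)
s("cap",[(339,145),(465,145),(462,445),(340,445)],94)
o=get_obs();c=capture("wrist");np.savez("pics/w7.npz",**c);im=c["image"];g=im.mean(2).astype(int)
z=o["tool_pos"][2]+36.5;print(o["tool_pos"],o["tcp_rot"],local(o,[503.6,-276.1,57.5]))
for col in(256,260,276,292):print(col,g[195:250,col].tolist())
for x in(40,39,38,29,28,27):
    p=o["tool_pos"]+R.from_euler("xyz",o["tcp_rot"]).apply([x,0,-36.5]);print(x,proj(c,[p])[0].round(1))
for r in (216,225): print(r,g[r,250:305].tolist())
E
```

```text
time: 22.85
tool_pos: [504.0, -276.8, 125.4]
tcp_rot: [3.139, 0.001, 1.488]
contact_force: [-0.6, 0.8, -0.5]
grip_width: 23.8
finger_force: 30.0
guides far L,R [[35.1, -19.4], [35.3, 17.8]]
guides near L,R [[-34.9, -19.9], [-34.7, 18.2]]
base edges far/near [[46.4, -36.7], [46.7, 34.6], [-46.6, -37.4], [-46.2, 35.0]]
cap [[27.9, -11.9], [28.0, 11.6], [-27.3, 11.7], [-27.4, -12.1]]
[ 504.01004157 -276.75276369  125.4107445 ] [3.13924402e+00 1.34684454e-03 1.48769290e+00] [ 0.70793891 -0.62230501 67.90857834]
256 [148, 147, 146, 147, 147, 147, 147, 147, 145, 139, 137, 135, 134, 137, 136, 133, 134, 135, 137, 137, 134, 136, 137, 133, 133, 136, 135, 139, 134, 137, 135, 135, 135, 136, 142, 143, 143, 149, 157, 167, 129, 136, 141, 144, 131, 184, 205, 210, 208, 213, 213, 209, 212, 215, 211]
260 [106, 104, 104, 106, 147, 146, 147, 146, 147, 138, 137, 137, 137, 135, 134, 141, 143, 135, 130, 151, 152, 150, 148, 146, 149, 149, 149, 146, 144, 141, 144, 140, 142, 142, 140, 137, 136, 136, 140, 147, 131, 132, 138, 143, 130, 186, 202, 206, 210, 212, 214, 212, 211, 213, 212]
276 [159, 159, 159, 160, 15
[... 494 characters left out ...]
06, 209, 211, 212, 211, 212, 212, 214]
40 [276.7 204.8]
39 [276.7 207.5]
38 [276.7 210.2]
29 [276.7 234.2]
28 [276.7 236.8]
27 [276.7 239.4]
216 [146, 135, 136, 136, 137, 134, 136, 136, 137, 143, 150, 193, 210, 220, 219, 219, 218, 219, 218, 219, 218, 218, 219, 218, 217, 217, 218, 217, 218, 216, 223, 255, 255, 255, 255, 255, 217, 216, 215, 215, 196, 183, 127, 118, 135, 134, 136, 138, 133, 135, 135, 133, 120, 104, 104]
225 [135, 137, 135, 135, 135, 135, 135, 141, 149, 149, 144, 187, 204, 217, 216, 217, 215, 216, 215, 215, 216, 215, 215, 216, 216, 215, 214, 217, 214, 211, 211, 211, 211, 212, 212, 215, 212, 212, 213, 214, 197, 179, 128, 120, 120, 128, 138, 137, 135, 138, 136, 138, 137, 137, 144]
```

Held sample's tab end is at 37.6, so it sits 1.2 mm back in the grip. The well centre is 0.2 ahead and 0.8 to tool −y of my earlier TCP, so the target TCP is (502.9, −274.6). Settle, then correct.

```bash
python3 -m inch '[0,0,0,0,0,0,1,0,0,0,0,0,0,1,0,0,0,0,0,0,1,0,0,0,0,0,0,1]'
python3 -c "
from plant import *
from h import *
o=get_obs();print(o['tool_pos'],o['tcp_rot'],local(o,[502.9,-274.6,57.5]))"
```

```text
time: 23.23
tool_pos: [503.3, -276.3, 124.2]
tcp_rot: [3.141, 0.0, 1.488]
contact_force: [-0.2, -0.1, -1.8]
grip_width: 23.9
finger_force: 30.0
[ 503.31379204 -276.25018042  124.20032606] [3.14120890e+00 1.40319641e-04 1.48777235e+00] [ 1.6195405  -0.57481048 66.69988379]
```

```bash
python3 -m inch '[0,0,0,0.002,-0.0007,0.005,1,0,0,0,0,0,0.01,1,0,0,0,0,0,0.01,1,0,0,0,0,0,0.01,1,0,0,0,0,0,0.007,1,0,0,0,0,0,0.005,1,0,0,0,0,0,0.002,1,0,0,0,0,0,0,1,0,0,0,0,0,0,1]'
```

```text
time: 23.98
tool_pos: [503.0, -274.7, 84.8]
tcp_rot: [3.141, 0.0, 1.488]
contact_force: [0.4, -0.4, -1.2]
grip_width: 23.9
finger_force: 30.0
```

In the guides with no contact. Continue to just above the raised plate (TCP ≈ 59).

```bash
python3 -m inch '[0,0,0,0,0,0.004,1,0,0,0,0,0,0.008,1,0,0,0,0,0,0.008,1,0,0,0,0,0,0.007,1,0,0,0,0,0,0.004,1,0,0,0,0,0,0.0012,1,0,0,0,0,0,0,1,0,0,0,0,0,0,1]'
python3 -m inch '[0,0,0,0,0,0.003,1,0,0,0,0,0,0.003,1,0,0,0,0,0,0.003,1,0,0,0,0,0,0,1,0,0,0,0,0,0,1]'
```

```text
time: 24.65
tool_pos: [502.9, -274.6, 59.0]
tcp_rot: [3.141, -0.0, 1.488]
contact_force: [0.7, 0.1, -1.1]
grip_width: 24.1
finger_force: 30.0
time: 25.07
tool_pos: [503.1, -274.8, 52.0]
tcp_rot: [3.141, 0.0, 1.488]
contact_force: [1.5, -0.3, 1.4]
grip_width: 24.1
finger_force: 30.0
```

The spring is engaged (force up 2.5 N, 5.5 mm down). Press on towards the stop at TCP ≈ 43.5.

```bash
python3 -m inch '[0,0,0,0,0,0.003,1,0,0,0,0,0,0.003,1,0,0,0,0,0,0.0022,1,0,0,0,0,0,0,1,0,0,0,0,0,0,1]'
python3 -m inch '[0,0,0,0,0,0.001,1,0,0,0,0,0,0.0006,1,0,0,0,0,0,0,1,0,0,0,0,0,0,1]'
python3 -m inch '[0,0,0,0,0,0.0008,1,0,0,0,0,0,0,1,0,0,0,0,0,0,1]'
```

```text
time: 25.48
tool_pos: [503.0, -274.7, 45.2]
tcp_rot: [3.141, 0.0, 1.488]
contact_force: [0.9, -1.1, 2.3]
grip_width: 23.9
finger_force: 30.0
time: 25.82
tool_pos: [503.0, -274.7, 44.1]
tcp_rot: [3.141, 0.0, 1.488]
contact_force: [2.2, -1.2, 3.0]
grip_width: 23.7
finger_force: 30.0
time: 26.07
tool_pos: [503.0, -274.7, 43.5]
tcp_rot: [3.141, 0.0, 1.488]
contact_force: [2.1, -1.4, 3.7]
grip_width: 23.7
finger_force: 30.0
```

Not yet a hard rise; continue in 0.4 mm steps until the stop shows.

```bash
python3 -m inch '[0,0,0,0,0,0.0005,1,0,0,0,0,0,0,1,0,0,0,0,0,0,1]'
python3 -m inch '[0,0,0,0,0,0.0005,1,0,0,0,0,0,0,1,0,0,0,0,0,0,1]'
```

```text
time: 26.32
tool_pos: [503.0, -274.7, 43.5]
tcp_rot: [3.141, 0.0, 1.488]
contact_force: [0.3, -0.6, 7.0]
grip_width: 23.6
finger_force: 30.0
time: 26.57
tool_pos: [503.0, -274.7, 43.4]
tcp_rot: [3.141, 0.0, 1.488]
contact_force: [0.3, 0.6, 10.2]
grip_width: 24.2
finger_force: 30.0
```

On the stop: height fixed at 43.4 while force rises to 10 N. Hold one second and check all is steady, then hand in.

```bash
python3 -m inch '[0,0,0,0,0,0,1,0,0,0,0,0,0,1,0,0,0,0,0,0,1,0,0,0,0,0,0,1,0,0,0,0,0,0,1,0,0,0,0,0,0,1,0,0,0,0,0,0,1,0,0,0,0,0,0,1,0,0,0,0,0,0,1,0,0,0,0,0,0,1]' && python3 - <<'E'
from plant import *
o=get_obs();print(o["tool_pos"],o["contact_force"],o["finger_force"])
if abs(o["tool_pos"][2]-43.4)<.7 and o["contact_force"][2]>5: print(close_job())
E
```

```text
time: 27.4
tool_pos: [503.0, -274.7, 43.4]
tcp_rot: [3.141, 0.0, 1.488]
contact_force: [-0.6, 0.2, 10.2]
grip_width: 23.9
finger_force: 30.0
[ 503.03315116 -274.73519416   43.40112192] [-0.64117537  0.23009694 10.20237946] 29.961494877934456
the job is handed in; nothing more can be done
None
```

I handed the job in at 27.4 s: the blank stands in the rack's free nest with its tab the same way as the sample's had been, and the sample is gripped and held fully down in the head, tab to the lamp, with about 10 N on the wrist.

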